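Make up the spindle kit in the sample tray

ROBOT

A 6-joint arm with a two-finger parallel gripper is mounted at the origin on a cart in front of the work surface, level with it; the furniture and walls round the work are solid. World frame = base frame: x ahead of the robot, y to its left, z up, the work surface at z = 0. Lengths are in m, angles in degrees, forces in N, time in s.
With the tool pointing down it reaches from about 0.35 to 0.875 m from the base axis. Payload 4.2 kg.
Tool frame: the origin (TCP) lies on the centre line of the jaws, within the pads' length; the fingertips stand 19 mm ahead of it and the grasp point (between the pads) is the TCP; z points along the fingers, y is the line along which they close (so a half turn about z gives the same grasp; the last joint's range is limited). The gripper opens to 87 mm and grips with 3 to 60 N. Pads are 19 mm wide; open, the fingers measure 117 mm over their backs; the gripper's body (75 mm by 190 mm) begins 51 mm behind the grasp point.
Start: joints at [88.671, 22.042, 0.453, 0, -68.411, -14.817], TCP at [0.174, 0.6, 0.202] pointing down, gripper open.
Joint ranges: [-179.83, 179.83], [-69.29, 118.12], [-61.27, 80.66], [-181.25, 117.63], [-171.15, -9.14], [-177.46, 177.46]. Speed limits (degrees/s): [159.86, 159.86, 180, 180, 180, 180].

INTERFACE

Orientations are given as a 3x3 rotation matrix whose columns are the frame's x, y, z axes.
In Python, from station import sense, capture, finish_job, search_frame, masks_of gives the robot as it stands.
- The arm moves only by the tool drive_tool, never from a script. Its argument "rows" is a list of rows, each a list of 7 numbers: the opening in per cent of the stroke, from 0 (shut) to 100 (fully open), then the shift along the world's x, y, z in mm, then the turn, a rotation vector about the world's x, y, z in rad. In form: [[fingers, dx, dy, dz, wx, wy, wz], ...]. A call has 1 to 5 rows; each row shifts and turns the commanded pose from where the row before left it; what a row does not reach is not made up. A row lasts 1/12 s, in which the tool goes at most 41.7 mm and 7.16 degrees, less where a joint would pass 70% of its speed; a pose out of reach is approached as far as the arm can. A call is refused whole if a number of a shift passes 41.7 or a number of a turn 0.125, either way. A call with a gripper value outside its range is refused whole. The fingers move at their own pace and stop on an object; the grip force is fixed at half the most. Time passes only in rows, so rows that do not move let the fingers close. It gives the time, the measured TCP pose, the force, the opening and the grip force at its end, in the units of the state.
- sense(): the state, without advancing time (a new reading comes with each control period).
- capture(name): name is "scene" or "top" or "wrist"; returns a dict with "frame" (400x640x3 uint8, red, green, blue), "z_map" (400x640 float32, m along the optical axis (not along the pixel's ray), 0 where there is no reading), "fx", "fy", "cx", "cy" (pixels), "R" (3x3) and "t" (3): a world point X has camera coordinates R X + t; the wrist camera has in their place "T_tool_cam" (4x4, takes a point from camera to tool coordinates, whose origin is the TCP and whose axes are the flange's). Camera axes: x right, y down, z forward; pixel columns grow to the right and rows downward; lengths in m; the calibration is good to about 2 mm. A picture is of the moment at which its call begins: read the wrist's pose just before it.
- finish_job(): hands the job in; it is judged then, once.
Trained networks look in a picture, given as the dict that the camera call returned (one of the last four; its "shot" number tells which), for a name from the list of things; names that differ only in an ending like _2 or _b are one class to them, and where a whole thing is asked for, a point or a joint stands for the part that bears it (a point fixed in the world has none). Each returns a list of dicts, best first, with "p" (0 to 1); they miss things now and then, are a little off and sometimes report something else, mostly with a low value. They report only what shows in the picture. A call takes as long as a camera call. They do not tell look-alikes from the thing itself.
- search_frame(label, picture): "xy" ([column, row] in pixels, amid what is visible of it).
- masks_of(label, picture): "region" (400x640 bool, what is visible of it) and "xy" ([column, row] in pixels, amid what is visible of it).
The state is a dict: "time_s": time; "joints": joint angles; "joint_velocities": joint speeds; "effort": joint torques, N m; "tcp_pos": TCP position; "ee_rot": TCP orientation; "wrist_force": force on the tool from outside, world axes, zero at the start; "moment": the same for the moment, N m; "gripper_width": opening from 0.0 (shut) to 1.0 (fully open); "gripper_force": force on a finger pad.
Only numpy, scipy, OpenCV 4.12 (cv2) and the standard library are available. Lean on these libraries where they do the work, as an engineer would, in place of code of your own. Each camera call takes 0.05 s, during which the arm holds its last target. There are 200 camera calls.

TASK

Make up the spindle kit: each insert of the aluminium tray has a sample part screwed down at its back, so fetch the loose twin of each sample from the bench and set it down, not dropped, the same way up, in the middle of the empty pocket in front of its sample. Two of the round parts on the bench have no sample in the tray: leave them where they are.

Things in the scene. Friction and masses are not known exactly. Their poses are not given: they have to be found in the camera images.
- bearing: loose ball bearing lying flat, pale steel rings with a black seal between, 52 mm outside diameter, 15 mm high. Origin: centre of the underside, z up
- gear: loose small spur gear with a hub on top, lying flat: toothed rim 56 mm outside diameter and 12 mm high, hub 34 mm diameter up to 20 mm high. Origin: centre of the underside, z up
- ring: loose ground steel spacer ring, pale, plain, lying flat, 38 mm outside diameter, 13 mm high. Origin: centre of the underside, z up
- collet: loose spring collet standing upright, pale steel, 33 mm greatest diameter at the collar 30 to 41 mm up, 47 mm high, narrowing to 25 mm at the foot. Origin: centre of the underside, z up
- collar: shaft collar, dark grey steel ring with a set screw in its side, 42 mm diameter, 14 mm high; no sample in the tray is like it. Origin: centre of the underside, z up
- bush: flanged brass bush standing on its flange, flange 40 mm diameter and 4 mm high, body 30 mm diameter, 28 mm high overall; no sample in the tray is like it. Origin: centre of the underside, z up
- bay_bearing: black insert of the fixed tray with a ball bearing as its sample. Front: empty pocket 82 x 89 mm, walls 3 mm thick, 5 mm high; behind it the sample, screwed down, same size as the loose part, centre 74 mm from pocket centre. Row pitch 96 mm. Origin: pocket centre, on the underside; pocket floor 4 mm above it, 8 mm over the bench. x from pocket to sample, y along the row, z up
- bay_gear: black insert of the fixed tray with a spur gear as its sample. Front: empty pocket 82 x 89 mm, walls 3 mm thick, 5 mm high; behind it the sample, screwed down, same size as the loose part, centre 74 mm from pocket centre. Row pitch 96 mm. Origin: pocket centre, on the underside; pocket floor 4 mm above it, 8 mm over the bench. x from pocket to sample, y along the row, z up
- bay_ring: black insert of the fixed tray with a plain spacer ring as its sample. Front: empty pocket 82 x 89 mm, walls 3 mm thick, 5 mm high; behind it the sample, screwed down, same size as the loose part, centre 74 mm from pocket centre. Row pitch 96 mm. Origin: pocket centre, on the underside; pocket floor 4 mm above it, 8 mm over the bench. x from pocket to sample, y along the row, z up
- bay_collet: black insert of the fixed tray with a collet as its sample. Front: empty pocket 82 x 89 mm, walls 3 mm thick, 5 mm high; behind it the sample, screwed down, same size as the loose part, centre 74 mm from pocket centre. Row pitch 96 mm. Origin: pocket centre, on the underside; pocket floor 4 mm above it, 8 mm over the bench. x from pocket to sample, y along the row, z up
Mind the look-alikes: they are no part of the job. Leave any green, orange or turquoise look-alike of the collet alone.

How it is judged:
By the outcome, as a careful person would: the job done as asked, in the order asked, and still so for the second after the job is handed in, with the robot touching nothing.
It also fails if it takes over 88 s, if anything falls off the work surface, if the arm or the gripper's body presses on something with over 40 N, if the wrist force passes 120 N, or if a joint passes its speed limit or range.

## Working session

There is one attempt and no reset: what is moved stays moved. The work goes in short steps, Python scripts to look and compute and a tool call to move; the robot and the scene stay as the last step left them, time stands still between calls to the robot, and variables do not carry over. Pictures are saved under pics/ and viewed, at most 14 in all, crops included, and the job is handed in when it is done.

Besides the shell and the picture viewer there is one more tool, called by a JSON object that holds its "fn" and its "kwargs". drive_tool: Moves the arm, as the interface text tells. Its arguments: {"type":"object","properties":{"rows":{"type":"array"}},"required":["rows"]}

```bash
mkdir -p pics
cat > h.py <<'E'
import numpy as np, cv2
from station import sense, capture, finish_job, search_frame, masks_of
def cam(c,s=None):
    if "T_tool_cam" in c:
        T=np.array(c["T_tool_cam"]);R=np.array(s["ee_rot"]);p=np.array(s["tcp_pos"])
        return R@T[:3,:3], R@T[:3,3]+p
    R=np.array(c["R"]).T; return R, -R@np.array(c["t"])
def pts(c,region,s=None):
    v,u=np.nonzero(region&(c["z_map"]>0)); z=c["z_map"][v,u]
    P=np.stack([(u-c["cx"])/c["fx"]*z,(v-c["cy"])/c["fy"]*z,z],1)
    R,o=cam(c,s); return P@R.T+o
def save(c,n): cv2.imwrite(f"pics/{n}.png",c["frame"][:,:,::-1])
NAMES=["bearing","gear","ring","collet","collar","bush","bay_bearing","bay_gear","bay_ring","bay_collet"]
E
python3 - <<'E'
from h import *
s=sense();print(s)
for n in ["top","scene"]:
    c=capture(n);save(c,n+"0")
    for k in NAMES:
        for m in masks_of(k,c)[:4]:
            if m["p"]<.2: continue
            P=pts(c,m["region"]);
            if len(P)<5: continue
            t=P[P[:,2]>np.percentile(P[:,2],95)-.003]
            print(n,k,round(m["p"],2),np.round(m["xy"]),np.round(np.median(P,0),3),"box",np.round(P[:,:2].min(0),3),np.round(P[:,:2].max(0),3),"ztop",np.round(np.percentile(P[:,2],97),3))
E
```

```text
{'time_s': 0.0, 'joints': array([ 8.86691542e+01,  2.20920130e+01,  3.80438388e-01, -2.95714118e-02,
       -6.84124779e+01, -1.48159682e+01]), 'joint_velocities': array([ 0.02962876,  0.12092541,  0.08167864,  0.11272974, -0.06834967,
       -0.03698232]), 'effort': array([-3.57945628e-04, -3.90667534e+01,  1.87405694e+01,  4.21974421e+00,
        1.09288876e-02, -1.95763087e-04]), 'tcp_pos': array([0.17361865, 0.59972306, 0.20064947]), 'ee_rot': array([[ 9.60499304e-01, -2.78281881e-01, -5.30071848e-04],
       [-2.78282371e-01, -9.60496895e-01, -2.15334690e-03],
       [ 9.01050622e-05,  2.21579785e-03, -9.99997541e-01]]), 'wrist_force': array([-0.18868523,  0.23355886, -0.01961561]), 'moment': array([-0.00426886,  0.00574758, -0.03671739]), 'gripper_force': 0.0, 'gripper_width': 0.9961071538285096}
top bearing 0.58 [239. 226.] [0.432 0.235 0.013] box [0.407 0.209] [0.461 0.265] ztop 0.018
top bearing 0.57 [459. 191.] [ 0.524 -0.368  0.012] box [ 0.507 -0.386] [ 0.541 -0.346] ztop 0.018
top bearing 0.52 [360. 219.] [ 0.453 -0.101  0.009] box [ 0.438 -0.12 ] [ 0.475 -0.084] ztop 0.
[... 1912 characters left out ...]
op 0.027
scene collar 0.5 [408. 206.] [ 0.419 -0.244  0.01 ] box [ 0.401 -0.268] [ 0.444 -0.224] ztop 0.014
scene bush 0.55 [354. 212.] [ 0.444 -0.094  0.018] box [ 0.433 -0.119] [ 0.478 -0.08 ] ztop 0.028
scene bay_bearing 0.73 [328. 190.] [ 0.599 -0.094  0.008] box [ 0.516 -0.146] [ 0.71  -0.043] ztop 0.023
scene bay_gear 0.77 [262. 207.] [0.614 0.1   0.008] box [0.534 0.046] [0.693 0.148] ztop 0.027
scene bay_ring 0.73 [239. 256.] [0.424 0.239 0.012] box [0.403 0.213] [0.457 0.263] ztop 0.016
scene bay_ring 0.55 [356. 187.] [ 0.588 -0.188  0.008] box [ 0.509 -0.245] [ 0.675 -0.133] ztop 0.02
scene bay_collet 0.91 [296. 195.] [0.612 0.003 0.008] box [ 0.522 -0.062] [0.738 0.054] ztop 0.053
```

```bash
python3 -c "
import cv2
a=cv2.imread('pics/top0.png')[110:270,160:500];cv2.imwrite('pics/topc.png',cv2.resize(a,(800,376)))
a=cv2.imread('pics/scene0.png')[150:300,170:490];cv2.imwrite('pics/scc.png',cv2.resize(a,(800,375)))"
```

```text
(no output)
```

View pics/topc.png

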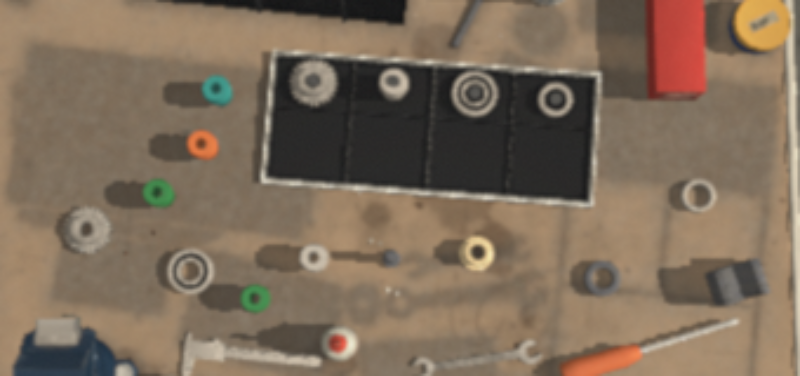

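View pics/scc.png

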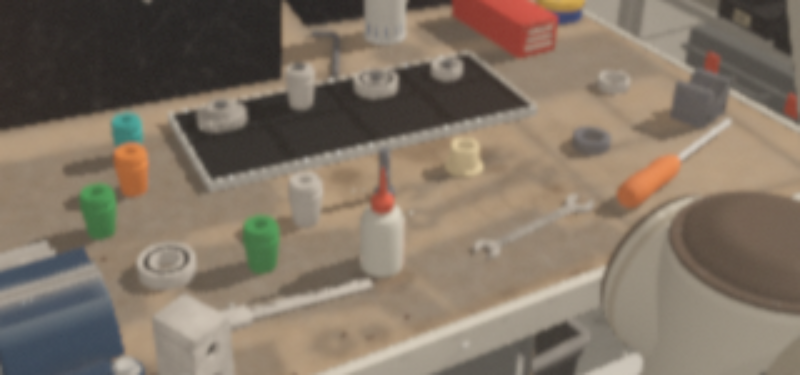

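The top crop shows the tray samples left to right as gear (314,82), collet (394,83), bearing (474,93) and ring (555,99). The loose parts are gear (87,230), bearing (190,270), pale collet (314,257) and ring (699,195). The brass bush (478,253), the dark collar (601,277) and the coloured collets stay where they are. The scene view agrees. I'll go to the gear first.

{"fn": "drive_tool", "kwargs": {"rows": [[100, 31, -24, 0, 0, 0, 0.103], [100, 31, -24, 0, 0, 0, 0.103], [100, 31, -24, 0, 0, 0, 0], [100, 31, -24, 0, 0, 0, 0], [100, 31, -24, 0, 0, 0, 0]]}}

```text
time_s: 1.52
tcp_pos: [0.3299, 0.4791, 0.202]
ee_rot: [[0.997, -0.075, 0.0], [-0.075, -0.997, 0.0], [0.0, -0.0, -1.0]]
wrist_force: [0.7, 1.8, -0.1]
gripper_width: 1.0
gripper_force: 0.0
```

{"fn": "drive_tool", "kwargs": {"rows": [[100, 31, -24, 0, 0, 0, 0], [100, 31, -24, 0, 0, 0, 0], [100, 31, -24, -10, 0, 0, 0], [100, 31, -24, -15, 0, 0, 0], [100, 20, -20, -15, 0, 0, 0]]}}

```text
time_s: 1.93
tcp_pos: [0.4751, 0.363, 0.162]
ee_rot: [[0.997, -0.077, 0.002], [-0.077, -0.997, 0.001], [0.002, -0.002, -1.0]]
wrist_force: [-0.2, 0.7, -0.7]
gripper_width: 0.997
gripper_force: 0.0
```

```bash
cat >> h.py <<'E'
def look(name,lo,hi,rad,near=None,tag=None):
    """wrist view: world xy of circles given by mask points in z band"""
    s=sense();c=capture("wrist")
    if tag: save(c,tag)
    print("tcp",np.round(s["tcp_pos"],4),"ang",np.round(np.degrees(np.arctan2(-s["ee_rot"][1,1],-s["ee_rot"][0,1])),1))
    for m in masks_of(name,c)[:4]:
        P=pts(c,m["region"],s)
        if len(P)<20 or m["p"]<.2: continue
        Q=P[(P[:,2]>lo)&(P[:,2]<hi)]
        r=(None,None)
        if len(Q)>20:
            r=cv2.minEnclosingCircle(Q[:,:2].astype(np.float32)*1000)
        print(name,round(m["p"],2),np.round(m["xy"]),"med",np.round(np.median(P,0),4),"ztop",round(float(np.percentile(P[:,2],97)),4),"circ mm",r)
    return s,c
E
python3 - <<'E'
from h import *
s,c=look("gear",0.008,.03,0,tag="w1")
print(c["T_tool_cam"],c["fx"])
look("bearing",0.01,.03,0)
E
```

```text
tcp [0.4751 0.363  0.162 ] ang 85.6
gear 0.87 [318. 168.] med [0.4833 0.3597 0.0128] ztop 0.0216 circ mm ((481.3456726074219, 359.8495178222656), 27.870365142822266)
gear 0.71 [570.  49.] med [0.5895 0.0969 0.0087] ztop 0.0139 circ mm ((586.8343505859375, 99.37567138671875), 66.33026885986328)
[[-1.16881385e-04 -9.68676822e-01 -2.48324791e-01  6.63745759e-02]
 [ 9.99999987e-01 -1.40497292e-04  7.73788532e-05  1.24695227e-03]
 [-1.09844062e-04 -2.48324778e-01  9.68676826e-01 -1.83282501e-01]
 [ 0.00000000e+00  0.00000000e+00  0.00000000e+00  1.00000000e+00]] 308.4728856581329
tcp [0.4737 0.3602 0.1588] ang 85.3
bearing 0.87 [433. 215.] med [0.4341 0.2374 0.0144] ztop 0.0163 circ mm ((432.4656066894531, 236.83047485351562), 26.137910842895508)
```

View pics/w1.png

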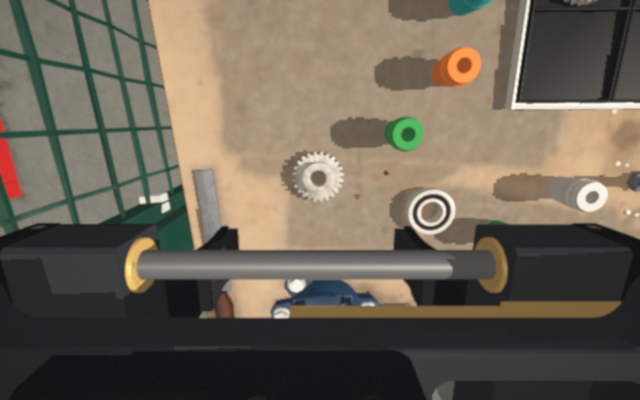

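The wrist view shows the gear hub-up at (318,178) and the bearing at (431,212). Both fitted radii match the parts. I'll grip the gear by its hub.

{"fn": "drive_tool", "kwargs": {"rows": [[90, 8, -3, -35, 0, 0, 0], [80, 0, 0, -35, 0, 0, 0], [75, 0, 0, -30, 0, 0, 0], [75, 0, 0, -19, 0, 0, 0], [75, 0, 0, -10, 0, 0, 0]]}}

```text
time_s: 2.55
tcp_pos: [0.4788, 0.3617, 0.0307]
ee_rot: [[0.997, -0.074, -0.002], [-0.074, -0.997, -0.002], [-0.002, 0.003, -1.0]]
wrist_force: [-0.4, 0.0, 0.3]
gripper_width: 0.771
gripper_force: 0.0
```

{"fn": "drive_tool", "kwargs": {"rows": [[75, 0, 0, 0, 0, 0, 0], [20, 0, 0, 0, 0, 0, 0], [20, 0, 0, 0, 0, 0, 0], [20, 0, 0, 0, 0, 0, 0], [20, 0, 0, 0, 0, 0, 0]]}}

```text
time_s: 2.97
tcp_pos: [0.4811, 0.3624, 0.0345]
ee_rot: [[0.997, -0.075, 0.002], [-0.075, -0.997, 0.002], [0.002, -0.003, -1.0]]
wrist_force: [0.0, 0.2, -0.4]
gripper_width: 0.526
gripper_force: 0.0
```

{"fn": "drive_tool", "kwargs": {"rows": [[20, 0, 0, 0, 0, 0, 0], [20, 0, 0, 0, 0, 0, 0], [20, 0, 0, 0, 0, 0, 0]]}}

```text
time_s: 3.22
tcp_pos: [0.4807, 0.3616, 0.0332]
ee_rot: [[0.997, -0.076, 0.0], [-0.076, -0.997, 0.0], [0.0, -0.001, -1.0]]
wrist_force: [0.2, -0.1, 0.3]
gripper_width: 0.304
gripper_force: 0.0
```

{"fn": "drive_tool", "kwargs": {"rows": [[20, 0, 0, 0, 0, 0, 0], [20, 0, 0, 0, 0, 0, 0], [20, 0, 0, 0, 0, 0, 0]]}}

```text
time_s: 3.47
tcp_pos: [0.4806, 0.3614, 0.0328]
ee_rot: [[0.997, -0.076, -0.0], [-0.076, -0.997, -0.0], [-0.0, 0.0, -1.0]]
wrist_force: [0.1, 0.0, 0.4]
gripper_width: 0.207
gripper_force: 0.0
```

Run:
```python
from h import *
s,c=look("gear",0.008,.03,0,tag="w2")
print(s["gripper_width"],s["gripper_force"])
```

```text
tcp [0.4806 0.3614 0.0328] ang 85.6
gear 0.95 [317. 207.] med [0.4886 0.3596 0.0128] ztop 0.0215 circ mm ((481.65081787109375, 359.5433349609375), 27.91498374938965)
0.20742800295019168 0.0
```

View pics/w2.png

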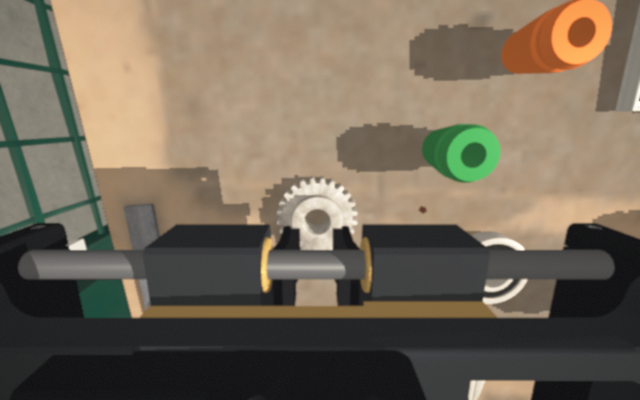

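```bash
python3 -c "
import cv2
a=cv2.imread('pics/w2.png')[165:315,240:400];cv2.imwrite('pics/w2c.png',cv2.resize(a,(640,600),interpolation=cv2.INTER_CUBIC))"
```

```text
(no output)
```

View pics/w2c.png

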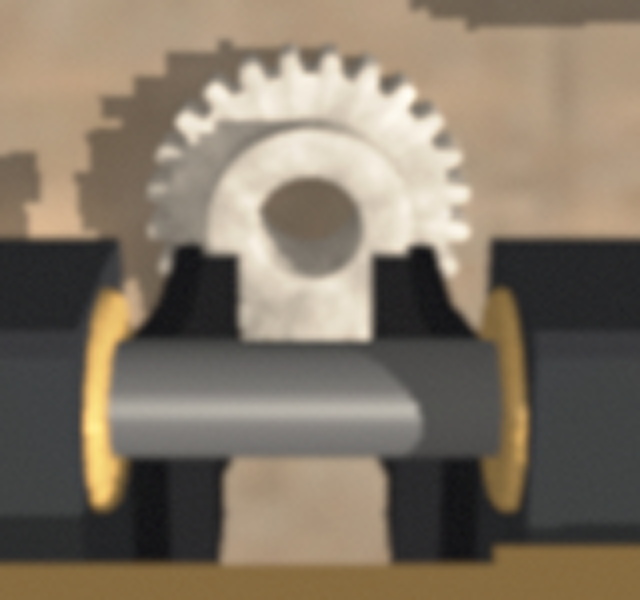

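Run:
```python
from h import *
s=sense();c=capture("wrist")
z=c["z_map"]
for r in (205,215,222,226,228,230,234,240,246):
    out=[]
    for u in (290,294,298,308,336,340,344):
        m=np.zeros_like(z,bool);m[r,u]=1;P=pts(c,m,s)
        out.append(tuple(np.round(P[0]*1000).astype(int)) if len(P) else None)
    print(r,out)
print(s["tcp_pos"],s["wrist_force"])
```

```text
205 [(np.int64(492), np.int64(377), np.int64(12)), (np.int64(492), np.int64(374), np.int64(13)), (np.int64(494), np.int64(371), np.int64(20)), (np.int64(493), np.int64(364), np.int64(20)), (np.int64(491), np.int64(346), np.int64(18)), (np.int64(489), np.int64(343), np.int64(11)), (np.int64(489), np.int64(340), np.int64(12))]
215 [(np.int64(485), np.int64(378), np.int64(14)), (np.int64(487), np.int64(374), np.int64(21)), (np.int64(486), np.int64(372), np.int64(19)), (np.int64(480), np.int64(366), np.int64(-1)), (np.int64(485), np.int64(347), np.int64(22)), (np.int64(485), np.int64(344), np.int64(21)), (np.int64(482), np.int64(341), np.int64(12))]
222 [(np.int64(480), np.int64(378), np.int64(12)), (np.int64(482), np.int64(375), np.int64(21)), (np.int64(482), np.int64(372), np.int64(21)), (np.int64(475), np.int64(366), np.int64(1)), (np.int64(480), np.int64(347), np.int64(20)), (np.int64(480), np.int64(344), np.int64(20)), (np.int64(477), np.int64(341), np.int64(13))]
226 [(np.int64(491), np.int64(374), np.int64(55)), (np.int64(479), np.int64(375), np.int64(20)), (np.int64(479), np.int6
[... 1213 characters left out ...]
t64(373), np.int64(71)), (np.int64(489), np.int64(371), np.int64(71)), (np.int64(489), np.int64(369), np.int64(70)), (np.int64(468), np.int64(366), np.int64(20)), (np.int64(488), np.int64(350), np.int64(72)), (np.int64(488), np.int64(348), np.int64(72)), (np.int64(489), np.int64(346), np.int64(75))]
246 [(np.int64(490), np.int64(372), np.int64(79)), (np.int64(489), np.int64(370), np.int64(78)), (np.int64(486), np.int64(369), np.int64(71)), (np.int64(461), np.int64(367), np.int64(13)), (np.int64(488), np.int64(350), np.int64(79)), (np.int64(488), np.int64(348), np.int64(78)), (np.int64(488), np.int64(346), np.int64(80))]
[0.48053892 0.36146692 0.03277398] [-0.81956471  0.32348559  0.11266923]
```

The depth map puts the fingertips at z ≈ 0.054. That is about 40 mm above where the stated tool geometry would have them, so the jaws closed in air above the hub. I'll open and go lower in steps, watching the force.

{"fn": "drive_tool", "kwargs": {"rows": [[65, 0, 0, 0, 0, 0, 0], [65, 0, 0, 0, 0, 0, 0], [65, 0, 0, 0, 0, 0, 0], [65, 0, 0, 0, 0, 0, 0], [65, 0, 0, 0, 0, 0, 0]]}}

```text
time_s: 4.03
tcp_pos: [0.4806, 0.3615, 0.0329]
ee_rot: [[0.997, -0.076, 0.0], [-0.076, -0.997, -0.0], [0.0, 0.0, -1.0]]
wrist_force: [-0.5, -0.5, 0.6]
gripper_width: 0.493
gripper_force: 0.0
```

{"fn": "drive_tool", "kwargs": {"rows": [[65, 0, 0, 0, 0, 0, 0], [65, 0, 0, 0, 0, 0, 0], [65, 0, 0, -10, 0, 0, 0], [65, 0, 0, -10, 0, 0, 0], [65, 0, 0, 0, 0, 0, 0]]}}

```text
time_s: 4.45
tcp_pos: [0.479, 0.3599, 0.01]
ee_rot: [[0.997, -0.077, -0.004], [-0.077, -0.997, -0.004], [-0.004, 0.004, -1.0]]
wrist_force: [-0.3, -0.3, -1.1]
gripper_width: 0.647
gripper_force: 0.0
```

```bash
cat >> h.py <<'E'
def tips():
    s=sense();c=capture("wrist"); z=c["z_map"]
    P=pts(c,np.ones_like(z,bool),s); T=(P-s["tcp_pos"])@s["ee_rot"]
    k=(T[:,0]>.002)&(T[:,0]<.016)&(abs(T[:,1])<.06)&(T[:,2]<.025)&(T[:,2]>-.06)
    T=T[k]; print("tcp",np.round(s["tcp_pos"],4),"w",round(s["gripper_width"],3),"F",np.round(s["wrist_force"],1))
    for a,b in ((-.06,-.0),(0,.06)):
        q=T[(T[:,1]>a)&(T[:,1]<b)]; h=np.histogram(q[:,2],np.arange(-.06,.0251,.005))[0]; print(h, np.round(np.median(q[q[:,2]<-.025],0),4))
    return s,c
E
python3 - <<'E'
from h import *
s,c=tips(); save(c,"w3")
E
```

```text
tcp [0.479  0.3599 0.01  ] w 0.647 F [-0.3 -0.3 -1.1]
[  0  44 104  93  93  81  75  64   0 354  58 361  26 891 197   0   0] [ 0.0085 -0.0315 -0.0398]
[  0  45 103  94  89  81  75  65   0 345  73 354  27 716 386   0   0] [ 0.0086  0.0337 -0.04  ]
```

View pics/w3.png

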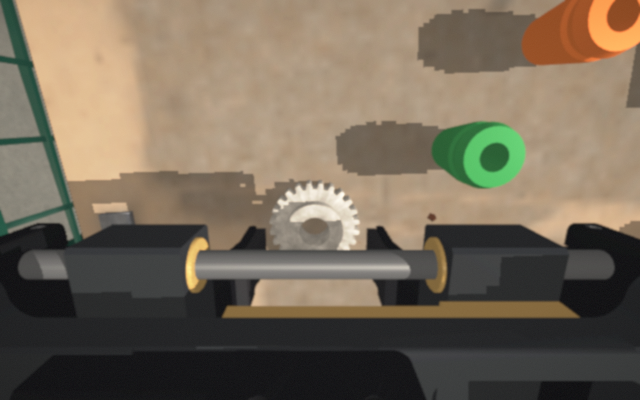

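Run:
```python
from h import *
s=sense();c=capture("wrist"); z=c["z_map"]
m=np.zeros_like(z,bool)
for r in (235,250,265,285,300,312,325,340,360):
    out=[]
    for u in (30,100,150,196,235,245,255,320,395):
        m[:]=0;m[r,u]=1;P=pts(c,m,s);
        out.append(np.round(((P-s["tcp_pos"])@s["ee_rot"])[0]*1000).astype(int).tolist() if len(P) else 0)
    print(r,out)
```

```text
235 [[35, -78, -102], [36, -57, -105], [36, -44, -105], [36, -32, -104], [-8, -53, 10], [10, -35, -35], 0, [-7, 4, 8], [-8, 54, 11]]
250 [[32, -78, -104], [36, -51, -114], [36, -39, -114], [33, -31, -107], [32, -21, -104], [31, -18, -104], [32, -16, -104], [32, 2, -105], [32, 23, -104]]
265 [[30, -74, -109], [32, -51, -114], [32, -39, -114], [29, -31, -107], [30, -20, -109], [30, -17, -110], [29, -15, -109], [29, 2, -108], [29, 22, -108]]
285 [[22, -78, -106], [27, -53, -114], [27, -40, -114], [24, -31, -109], [1, -32, -70], [1, -28, -70], [-10, -28, -50], [-45, 4, 11], [2, 33, -71]]
300 [[18, -77, -108], [23, -53, -115], [23, -40, -115], [18, -32, -108], [-5, -32, -72], [-5, -28, -71], [-57, -42, 11], [-57, 4, 11], [-6, 34, -70]]
312 [[15, -78, -108], [20, -53, -115], [20, -41, -115], [15, -32, -109], [23, -18, -119], [23, -15, -120], [23, -13, -119], [23, 2, -120], [22, 20, -118]]
325 [[24, -59, -127], [24, -45, -126], [24, -35, -125], [24, -25, -126], [24, -16, -127], [25, -14, -127], [25, -12, -127], [24, 2, -126], [24, 18, -126]]
340 [[24, -56, -130], [24, -41, -131], [24, -31, -131], [25, -22, -132], [24, -15, -131], [24, -13, -131], [25, -11, -131], [24, 2, -131], [25, 17, -131]]
360 [[23, -52, -135], [23, -39, -135], [23, -30, -134], [23, -21, -135], [25, -13, -137], [25, -11, -137], [25, -10, -137], [25, 2, -137], [25, 15, -137]]
```

{"fn": "drive_tool", "kwargs": {"rows": [[65, 1, 0, -8, 0, 0, 0], [65, 0, 0, -7, 0, 0, 0], [65, 0, 0, -4, 0, 0, 0], [65, 0, 0, 0, 0, 0, 0], [30, 0, 0, 0, 0, 0, 0]]}}

```text
time_s: 4.97
tcp_pos: [0.4814, 0.3613, -0.0066]
ee_rot: [[0.997, -0.076, -0.001], [-0.076, -0.997, -0.001], [-0.0, 0.001, -1.0]]
wrist_force: [0.3, -0.2, 0.0]
gripper_width: 0.619
gripper_force: 0.0
```

{"fn": "drive_tool", "kwargs": {"rows": [[30, 0, 0, 0, 0, 0, 0], [30, 0, 0, 0, 0, 0, 0], [30, 0, 0, 0, 0, 0, 0], [30, 0, 0, 0, 0, 0, 0], [30, 0, 0, 0, 0, 0, 0]]}}

```text
time_s: 5.38
tcp_pos: [0.4816, 0.3615, -0.0058]
ee_rot: [[0.997, -0.076, 0.0], [-0.076, -0.997, 0.0], [0.0, -0.0, -1.0]]
wrist_force: [0.0, -0.6, 1.2]
gripper_width: 0.373
gripper_force: 30.0
```

{"fn": "drive_tool", "kwargs": {"rows": [[30, 0, 0, 0, 0, 0, 0], [30, 0, 0, 0, 0, 0, 0]]}}

```text
time_s: 5.55
tcp_pos: [0.4816, 0.3615, -0.0058]
ee_rot: [[0.997, -0.076, 0.0], [-0.076, -0.997, 0.0], [0.0, -0.0, -1.0]]
wrist_force: [0.2, -0.2, 2.0]
gripper_width: 0.369
gripper_force: 30.0
```

The jaws now hold the hub at about 33 mm opening with 30 N. Lift and carry towards the tray.

{"fn": "drive_tool", "kwargs": {"rows": [[30, 0, 0, 20, 0, 0, 0], [30, 0, 0, 40, 0, 0, 0], [30, 0, 0, 40, 0, 0, 0], [30, 8, -25, 25, 0, 0, 0], [30, 12, -36, 0, 0, 0, 0]]}}

```text
time_s: 5.97
tcp_pos: [0.5048, 0.3051, 0.1255]
ee_rot: [[0.997, -0.07, 0.011], [-0.07, -0.997, 0.009], [0.01, -0.01, -1.0]]
wrist_force: [2.0, 0.8, -2.3]
gripper_width: 0.37
gripper_force: 30.0
```

{"fn": "drive_tool", "kwargs": {"rows": [[30, 12, -37, 0, 0, 0, 0], [30, 12, -37, 0, 0, 0, 0], [30, 12, -37, 0, 0, 0, 0], [30, 12, -37, 0, 0, 0, 0], [30, 10, -30, 0, 0, 0, 0]]}}

```text
time_s: 6.38
tcp_pos: [0.5592, 0.12, 0.1182]
ee_rot: [[0.997, -0.077, -0.001], [-0.077, -0.997, -0.0], [-0.001, 0.0, -1.0]]
wrist_force: [-0.4, 0.1, -1.4]
gripper_width: 0.371
gripper_force: 30.0
```

{"fn": "drive_tool", "kwargs": {"rows": [[30, 8, -20, 0, 0, 0, 0], [30, 0, 0, 0, 0, 0, 0]]}}

```text
time_s: 6.55
tcp_pos: [0.5678, 0.0988, 0.118]
ee_rot: [[0.997, -0.081, -0.001], [-0.081, -0.997, -0.001], [-0.001, 0.001, -1.0]]
wrist_force: [0.1, 0.6, -1.3]
gripper_width: 0.374
gripper_force: 30.0
```

Run:
```python
from h import *
s=sense();c=capture("wrist");save(c,"w4");print(s["tcp_pos"],s["gripper_width"],s["gripper_force"])
np.savez("w4.npz",z=c["z_map"])
for k in NAMES:
    for m in masks_of(k,c)[:3]:
        if m["p"]<.3: continue
        P=pts(c,m["region"],s)
        if len(P)<20: continue
        Q=P[P[:,2]>.018]
        print(k,round(m["p"],2),np.round(m["xy"]),"box",np.round(P.min(0),3),np.round(P.max(0),3),"hi circ",cv2.minEnclosingCircle(Q[:,:2].astype(np.float32)*1000) if len(Q)>9 else 0)
```

```text
[0.56778362 0.09880628 0.11803938] 0.37389800097772513 29.99890834093094
gear 0.97 [313. 217.] box [ 0.507  0.055 -0.001] [0.599 0.146 0.222] hi circ ((569.64013671875, 95.44327545166016), 29.72257423400879)
collet 0.9 [332. 300.] box [ 0.435  0.073 -0.001] [0.59  0.104 0.235] hi circ ((520.937744140625, 87.30809783935547), 69.81856536865234)
collet 0.9 [180. 117.] box [ 0.627  0.188 -0.001] [0.665 0.242 0.049] hi circ ((644.1231079101562, 204.39389038085938), 16.622589111328125)
collet 0.57 [178. 194.] box [0.563 0.204 0.003] [0.595 0.235 0.049] hi circ ((579.396484375, 219.85916137695312), 16.082664489746094)
bush 0.89 [528. 289.] box [ 0.423 -0.136 -0.001] [0.591 0.047 0.233] hi circ ((518.23486328125, -32.71751403808594), 108.4007339477539)
bay_bearing 0.91 [521. 132.] box [ 0.52  -0.148  0.004] [ 0.678 -0.042  0.029] hi circ ((643.3944091796875, -97.98958587646484), 27.04667091369629)
bay_gear 0.8 [316. 122.] box [0.539 0.045 0.005] [0.692 0.149 0.126] hi circ ((635.1949462890625, 100.90753173828125), 50.84864807128906)
bay_ring 0.91 [603. 147.] box [ 0.516 -0.222  0.003] [ 0.673 -0.137  0.024] hi circ ((635.304931640625, -187.46209716796875), 17.677705764770508)
bay_collet 0.6 [416. 135.] box [ 0.526 -0.051  0.003] [0.685 0.054 0.061] hi circ ((649.944091796875, -2.2324655055999756), 16.425966262817383)
```

View pics/w4.png

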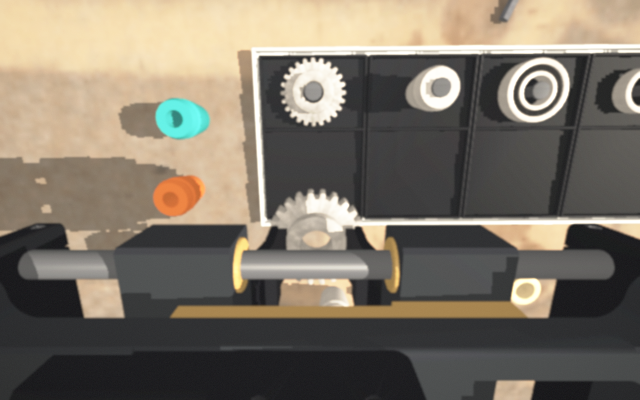

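The view shows samples at gear (313,92), collet (437,88) and bearing (538,90). The held gear is at (316,240). Fitting the row puts the pockets at gear (583,99), collet (576,3), bearing (569,-93) and ring (562,-188) mm.

{"fn": "drive_tool", "kwargs": {"rows": [[30, 16, -3, 0, 0, 0, 0], [30, 0, 0, -35, 0, 0, 0], [30, 0, 0, -35, 0, 0, 0], [30, 0, 0, -25, 0, 0, 0], [30, 0, 0, -10, 0, 0, 0]]}}

```text
time_s: 7.52
tcp_pos: [0.5806, 0.0986, 0.0098]
ee_rot: [[0.997, -0.076, -0.007], [-0.076, -0.997, -0.002], [-0.007, 0.003, -1.0]]
wrist_force: [0.1, -0.3, -2.2]
gripper_width: 0.373
gripper_force: 30.0
```

{"fn": "drive_tool", "kwargs": {"rows": [[30, 0, 0, -5, 0, 0, 0], [30, 0, 0, -3, 0, 0, 0], [30, 0, 0, -1, 0, 0, 0], [30, 0, 0, -1, 0, 0, 0], [30, 0, 0, 0, 0, 0, 0]]}}

```text
time_s: 7.93
tcp_pos: [0.5845, 0.1, 0.0053]
ee_rot: [[0.997, -0.076, 0.003], [-0.076, -0.997, 0.001], [0.003, -0.001, -1.0]]
wrist_force: [0.4, -0.3, -1.2]
gripper_width: 0.372
gripper_force: 30.0
```

{"fn": "drive_tool", "kwargs": {"rows": [[30, 0, -1, -1, 0, 0, 0], [30, 0, 0, -1, 0, 0, 0], [30, 0, 0, 0, 0, 0, 0], [30, 0, 0, 0, 0, 0, 0]]}}

```text
time_s: 8.27
tcp_pos: [0.5837, 0.0985, 0.0022]
ee_rot: [[0.997, -0.076, 0.001], [-0.076, -0.997, 0.0], [0.001, -0.0, -1.0]]
wrist_force: [-0.4, -0.4, -1.1]
gripper_width: 0.373
gripper_force: 30.0
```

{"fn": "drive_tool", "kwargs": {"rows": [[30, 0, 0, -1, 0, 0, 0], [30, 0, 0, 0, 0, 0, 0]]}}

```text
time_s: 8.43
tcp_pos: [0.5837, 0.0985, 0.0021]
ee_rot: [[0.997, -0.075, 0.0], [-0.075, -0.997, -0.0], [0.0, 0.0, -1.0]]
wrist_force: [-3.3, 0.4, 4.7]
gripper_width: 0.373
gripper_force: 30.0
```

Contact: the force along z went from -1 to +4.7 N. Release, wait for the jaws to open, then lift.

{"fn": "drive_tool", "kwargs": {"rows": [[65, 0, 0, 0, 0, 0, 0], [65, 0, 0, 0, 0, 0, 0], [65, 0, 0, 0, 0, 0, 0], [65, 0, 0, 0, 0, 0, 0]]}}

```text
time_s: 8.77
tcp_pos: [0.5838, 0.0986, 0.0009]
ee_rot: [[0.997, -0.076, 0.0], [-0.076, -0.997, 0.0], [0.0, -0.0, -1.0]]
wrist_force: [-0.0, -0.1, -0.7]
gripper_width: 0.585
gripper_force: 0.0
```

{"fn": "drive_tool", "kwargs": {"rows": [[65, 0, 0, 15, 0, 0, 0], [75, 0, 0, 35, 0, 0, 0], [75, 0, 0, 41, 0, 0, 0], [75, -19, 17, 24, 0, 0, 0], [75, -31, 30, 0, 0, 0, 0]]}}

```text
time_s: 9.18
tcp_pos: [0.5401, 0.1453, 0.1219]
ee_rot: [[0.997, -0.079, 0.013], [-0.079, -0.997, 0.005], [0.012, -0.006, -1.0]]
wrist_force: [0.6, 2.3, -0.2]
gripper_width: 0.739
gripper_force: 0.0
```

{"fn": "drive_tool", "kwargs": {"rows": [[75, -29, 28, 0, 0, 0, 0], [75, -28, 28, 0, 0, 0, 0], [75, -24, 20, 0, 0, 0, 0], [75, -20, 15, 0, 0, 0, 0], [75, 0, 0, -20, 0, 0, 0]]}}

```text
time_s: 9.6
tcp_pos: [0.4333, 0.2395, 0.0992]
ee_rot: [[0.998, -0.07, 0.006], [-0.07, -0.998, 0.006], [0.006, -0.006, -1.0]]
wrist_force: [1.0, 0.9, -0.2]
gripper_width: 0.751
gripper_force: 0.0
```

Run:
```python
from h import *
look("bearing",0.01,.03,0)
s,c=look("gear",0.016,.026,0)
look("bay_gear",0.016,.034,0)
save(c,"w5")
```

```text
tcp [0.4333 0.2395 0.0992] ang 86.0
bearing 0.78 [314. 206.] med [0.433  0.2368 0.0145] ztop 0.0163 circ mm ((432.32843017578125, 236.7260284423828), 26.06952667236328)
tcp [0.4313 0.235  0.0941] ang 85.7
gear 0.98 [479.  12.] med [0.5662 0.1034 0.0203] ztop 0.0293 circ mm ((572.607177734375, 99.26675415039062), 25.679731369018555)
tcp [0.4337 0.2353 0.0958] ang 85.7
bay_gear 0.95 [470.  35.] med [0.5548 0.1045 0.0087] ztop 0.014 circ mm (None, None)
```

View pics/w5.png

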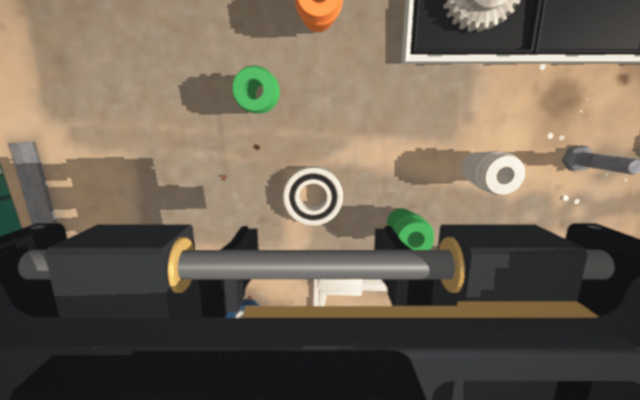

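The gear sits in its pocket at (480,10). The bearing is at (432.3,236.7) mm, right under the tool.

{"fn": "drive_tool", "kwargs": {"rows": [[75, 0, 0, -35, 0, 0, 0], [75, 0, 0, -35, 0, 0, 0], [75, 0, 0, -25, 0, 0, 0], [75, 0, 0, -10, 0, 0, 0], [75, 0, 0, -5, 0, 0, 0]]}}

```text
time_s: 10.32
tcp_pos: [0.4336, 0.2342, -0.0158]
ee_rot: [[0.997, -0.077, -0.002], [-0.077, -0.997, -0.002], [-0.002, 0.003, -1.0]]
wrist_force: [-0.4, -0.4, 0.3]
gripper_width: 0.747
gripper_force: 0.0
```

{"fn": "drive_tool", "kwargs": {"rows": [[75, 0, 0, 0, 0, 0, 0], [50, 0, 0, 0, 0, 0, 0], [50, 0, 0, 0, 0, 0, 0], [50, 0, 0, 0, 0, 0, 0], [50, 0, 0, 0, 0, 0, 0]]}}

```text
time_s: 10.73
tcp_pos: [0.4345, 0.2362, -0.0129]
ee_rot: [[0.997, -0.076, 0.002], [-0.076, -0.997, 0.002], [0.002, -0.002, -1.0]]
wrist_force: [0.4, 0.3, 3.0]
gripper_width: 0.583
gripper_force: 30.0
```

{"fn": "drive_tool", "kwargs": {"rows": [[50, 0, 0, 0, 0, 0, 0], [50, 0, 0, 0, 0, 0, 0]]}}

```text
time_s: 10.9
tcp_pos: [0.4345, 0.2363, -0.0129]
ee_rot: [[0.997, -0.075, 0.002], [-0.075, -0.997, 0.002], [0.002, -0.002, -1.0]]
wrist_force: [1.4, 0.3, 6.1]
gripper_width: 0.586
gripper_force: 30.0
```

{"fn": "drive_tool", "kwargs": {"rows": [[50, 0, 0, 20, 0, 0, 0], [50, 0, 0, 40, 0, 0, 0], [50, 5, -15, 40, 0, 0, 0], [50, 10, -25, 20, 0, 0, 0], [50, 14, -34, 0, 0, 0, 0]]}}

```text
time_s: 11.32
tcp_pos: [0.4654, 0.1645, 0.1099]
ee_rot: [[0.997, -0.071, 0.01], [-0.071, -0.997, 0.006], [0.009, -0.007, -1.0]]
wrist_force: [1.2, 0.7, -1.7]
gripper_width: 0.584
gripper_force: 30.0
```

{"fn": "drive_tool", "kwargs": {"rows": [[50, 15, -36, 0, 0, 0, 0], [50, 15, -36, 0, 0, 0, 0], [50, 15, -36, 0, 0, 0, 0], [50, 15, -36, 0, 0, 0, 0], [50, 15, -36, 0, 0, 0, 0]]}}

```text
time_s: 11.73
tcp_pos: [0.537, -0.0198, 0.1043]
ee_rot: [[0.997, -0.076, -0.001], [-0.076, -0.997, 0.0], [-0.001, -0.0, -1.0]]
wrist_force: [0.8, 0.9, -1.8]
gripper_width: 0.586
gripper_force: 30.0
```

{"fn": "drive_tool", "kwargs": {"rows": [[50, 15, -36, 0, 0, 0, 0], [50, 10, -24, 0, 0, 0, 0], [50, 8, -15, -20, 0, 0, 0], [50, 0, 0, -10, 0, 0, 0], [50, 0, 0, 0, 0, 0, 0]]}}

```text
time_s: 12.15
tcp_pos: [0.5674, -0.0938, 0.0711]
ee_rot: [[0.997, -0.079, -0.008], [-0.079, -0.997, 0.0], [-0.008, 0.0, -1.0]]
wrist_force: [-1.4, -0.1, -1.2]
gripper_width: 0.588
gripper_force: 30.0
```

Run:
```python
from h import *
s,c=look("bay_bearing",0.018,.035,0,tag="w6")
print(s["gripper_width"],s["gripper_force"],s["wrist_force"])
P=pts(c,np.ones((400,640),bool),s)
for n,lo,hi,cx,cy,r in (("bearing",.02,.035,.643,-.098,.045),("ring",.018,.035,.636,-.194,.045),("collet",.05,.07,.650,-.002,.04)):
    Q=P[(P[:,2]>lo)&(P[:,2]<hi)&(np.hypot(P[:,0]-cx,P[:,1]-cy)<r)]
    if len(Q)>9: print(n,len(Q),cv2.minEnclosingCircle(Q[:,:2].astype(np.float32)*1000),np.median(Q[:,2]))
```

```text
tcp [ 0.5674 -0.0938  0.0711] ang 85.5
bay_bearing 0.6 [310. 135.] med [ 0.621  -0.0962  0.0088] ztop 0.0243 circ mm ((642.9639282226562, -98.41534423828125), 25.987966537475586)
0.5875727754389486 29.998707175254822 [-1.40913926 -0.1489975  -1.24205122]
bearing 3651 ((642.9639282226562, -98.41534423828125), 25.987966537475586) 0.022905490882260182
ring 1425 ((635.8790893554688, -193.97042846679688), 19.199308395385742) 0.02153122787906947
collet 2203 ((649.9367065429688, -3.197455406188965), 16.282806396484375) 0.055432674556616074
```

View pics/w6.png

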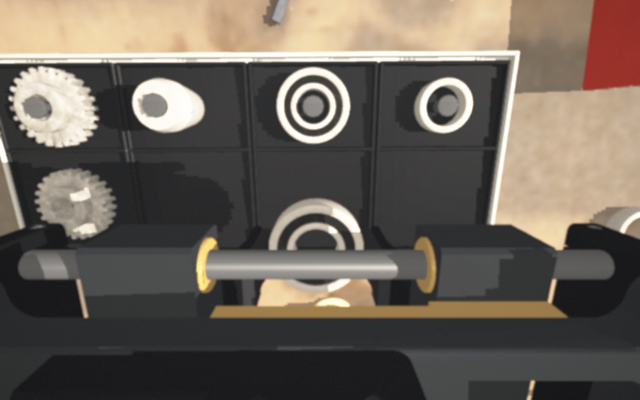

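The held bearing is above its pocket. The refined pocket centre is (569.2,-93.0) mm, so I'll lower.

{"fn": "drive_tool", "kwargs": {"rows": [[50, 0, 0, -35, 0, 0, 0], [50, 0, 0, -25, 0, 0, 0], [50, 0, 0, -10, 0, 0, 0], [50, 0, 0, -5, 0, 0, 0], [50, 0, 0, 0, 0, 0, 0]]}}

```text
time_s: 12.67
tcp_pos: [0.5705, -0.0923, -0.0004]
ee_rot: [[0.997, -0.074, -0.001], [-0.074, -0.997, -0.0], [-0.001, 0.0, -1.0]]
wrist_force: [-0.7, 0.7, -0.8]
gripper_width: 0.582
gripper_force: 30.0
```

{"fn": "drive_tool", "kwargs": {"rows": [[50, 0, 0, -3, 0, 0, 0], [50, 0, 0, -1, 0, 0, 0], [50, 0, 0, -1, 0, 0, 0], [50, 0, 0, 0, 0, 0, 0]]}}

```text
time_s: 13.0
tcp_pos: [0.5709, -0.093, -0.0046]
ee_rot: [[0.997, -0.076, 0.001], [-0.076, -0.997, 0.0], [0.001, -0.0, -1.0]]
wrist_force: [0.3, 0.0, -0.2]
gripper_width: 0.585
gripper_force: 30.0
```

{"fn": "drive_tool", "kwargs": {"rows": [[50, 0, 0, -1, 0, 0, 0], [50, 0, 0, 0, 0, 0, 0]]}}

```text
time_s: 13.17
tcp_pos: [0.571, -0.093, -0.0049]
ee_rot: [[0.997, -0.075, 0.001], [-0.075, -0.997, -0.0], [0.001, 0.0, -1.0]]
wrist_force: [-2.7, -0.3, 4.4]
gripper_width: 0.584
gripper_force: 30.0
```

{"fn": "drive_tool", "kwargs": {"rows": [[65, 0, 0, 0, 0, 0, 0], [65, 0, 0, 0, 0, 0, 0], [65, 0, 0, 0, 0, 0, 0], [65, 0, 0, 15, 0, 0, 0], [70, 0, 0, 35, 0, 0, 0]]}}

```text
time_s: 13.58
tcp_pos: [0.5666, -0.0932, 0.0396]
ee_rot: [[0.997, -0.077, -0.011], [-0.077, -0.997, -0.0], [-0.011, 0.001, -1.0]]
wrist_force: [0.5, 0.1, 1.0]
gripper_width: 0.671
gripper_force: 0.0
```

{"fn": "drive_tool", "kwargs": {"rows": [[70, 0, 0, 40, 0, 0, 0], [70, -16, 24, 30, 0, 0, 0], [70, -20, 30, 0, 0, 0, 0], [70, -23, 34, 0, 0, 0, 0], [70, -23, 34, 0, 0, 0, 0]]}}

```text
time_s: 14.0
tcp_pos: [0.4879, 0.0298, 0.1142]
ee_rot: [[0.997, -0.078, 0.002], [-0.078, -0.997, 0.001], [0.002, -0.001, -1.0]]
wrist_force: [0.2, 0.9, -1.0]
gripper_width: 0.699
gripper_force: 0.0
```

{"fn": "drive_tool", "kwargs": {"rows": [[65, -23, 34, 0, 0, 0, 0], [65, -12, 18, 0, 0, 0, 0], [65, -3, 8, 0, 0, 0, 0], [65, 0, 0, 0, 0, 0, 0]]}}

```text
time_s: 14.33
tcp_pos: [0.4503, 0.0903, 0.114]
ee_rot: [[0.997, -0.072, 0.001], [-0.072, -0.997, 0.0], [0.001, -0.001, -1.0]]
wrist_force: [0.3, -0.5, -1.1]
gripper_width: 0.656
gripper_force: 0.0
```

Run:
```python
from h import *
s,c=look("collet",0.04,.06,0,tag="w7")
look("bay_bearing",0.018,.035,0)
c=capture("scene");P=pts(c,np.ones((400,640),bool))
Q=P[(P[:,0]>.30)&(P[:,0]<.42)&(P[:,1]>.0)&(P[:,1]<.14)&(P[:,2]>.03)&(P[:,2]<.2)]
print(len(Q),Q.min(0) if len(Q) else 0,Q.max(0) if len(Q) else 0)
c=capture("top");P=pts(c,np.ones((400,640),bool))
Q=P[(P[:,0]>.30)&(P[:,0]<.42)&(P[:,1]>.0)&(P[:,1]<.14)&(P[:,2]>.03)&(P[:,2]<.2)]
print(len(Q),Q.min(0) if len(Q) else 0,Q.max(0) if len(Q) else 0)
```

```text
tcp [0.4503 0.0903 0.114 ] ang 85.8
collet 0.86 [318. 203.] med [0.4478 0.0892 0.0467] ztop 0.0484 circ mm ((446.6710205078125, 89.25267791748047), 16.43495750427246)
collet 0.81 [138.  49.] med [0.5773 0.2149 0.0451] ztop 0.0484 circ mm ((578.4730224609375, 220.56475830078125), 16.48884391784668)
collet 0.64 [ 97. 129.] med [0.522  0.2627 0.0434] ztop 0.0483 circ mm ((522.0546875, 270.3660888671875), 16.359251022338867)
tcp [0.4511 0.0889 0.1137] ang 85.7
bay_bearing 0.71 [516.  51.] med [ 0.5585 -0.0874  0.0086] ztop 0.0139 circ mm (None, None)
361 [0.32580788 0.04085754 0.03026939] [0.36056395 0.08060418 0.10606712]
188 [0.33176539 0.03700877 0.03002495] [0.40902317 0.13994025 0.101092  ]
```

View pics/w7.png

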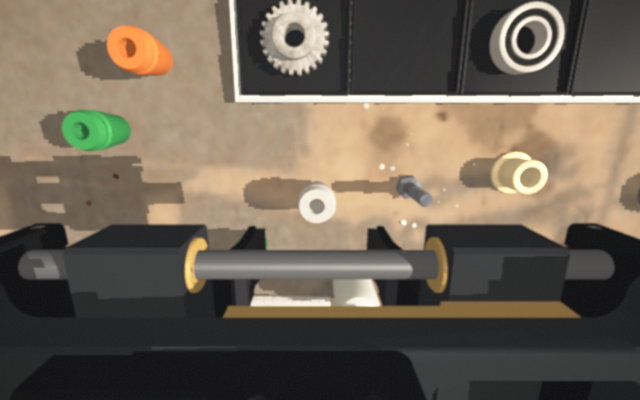

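The collet is at (446.7,89.3) mm, at pixel (318,205), with the gear and bearing both seated in their pockets. The bottle has clearance. Grip the collet at its collar.

{"fn": "drive_tool", "kwargs": {"rows": [[65, -4, 0, -30, 0, 0, 0], [65, 0, 0, -35, 0, 0, 0], [65, 0, 0, -30, 0, 0, 0], [65, 0, 0, -12, 0, 0, 0], [65, 0, 0, -5, 0, 0, 0]]}}

```text
time_s: 15.05
tcp_pos: [0.4451, 0.0873, -0.0009]
ee_rot: [[0.997, -0.078, -0.005], [-0.078, -0.997, -0.003], [-0.005, 0.003, -1.0]]
wrist_force: [-0.1, 0.1, 0.5]
gripper_width: 0.65
gripper_force: 0.0
```

{"fn": "drive_tool", "kwargs": {"rows": [[50, 0, 0, 0, 0, 0, 0], [30, 0, 0, 0, 0, 0, 0], [30, 0, 0, 0, 0, 0, 0], [30, 0, 0, 0, 0, 0, 0], [30, 0, 0, 0, 0, 0, 0]]}}

```text
time_s: 15.47
tcp_pos: [0.4472, 0.0894, 0.0026]
ee_rot: [[0.997, -0.076, 0.002], [-0.076, -0.997, 0.001], [0.002, -0.001, -1.0]]
wrist_force: [-0.1, -0.5, 1.3]
gripper_width: 0.361
gripper_force: 14.2
```

{"fn": "drive_tool", "kwargs": {"rows": [[30, 0, 0, 0, 0, 0, 0], [30, 0, 0, 0, 0, 0, 0], [30, 0, 0, 0, 0, 0, 0]]}}

```text
time_s: 15.72
tcp_pos: [0.4473, 0.0894, 0.0026]
ee_rot: [[0.997, -0.075, 0.002], [-0.075, -0.997, 0.001], [0.002, -0.001, -1.0]]
wrist_force: [-1.0, -0.3, 7.1]
gripper_width: 0.356
gripper_force: 30.0
```

{"fn": "drive_tool", "kwargs": {"rows": [[30, 0, 0, 20, 0, 0, 0], [30, 0, 0, 40, 0, 0, 0], [30, 10, -7, 40, 0, 0, 0], [30, 26, -17, 0, 0, 0, 0], [30, 31, -21, 0, 0, 0, 0]]}}

```text
time_s: 16.13
tcp_pos: [0.5146, 0.045, 0.1047]
ee_rot: [[0.997, -0.073, 0.006], [-0.073, -0.997, 0.003], [0.006, -0.004, -1.0]]
wrist_force: [0.0, 1.1, -2.3]
gripper_width: 0.357
gripper_force: 30.0
```

{"fn": "drive_tool", "kwargs": {"rows": [[30, 31, -21, 0, 0, 0, 0], [30, 21, -14, 0, 0, 0, 0], [30, 10, -7, -15, 0, 0, 0], [30, 0, 0, -30, 0, 0, 0], [30, 0, 0, -25, 0, 0, 0]]}}

```text
time_s: 16.55
tcp_pos: [0.5754, 0.0013, 0.0299]
ee_rot: [[0.997, -0.078, -0.0], [-0.078, -0.997, 0.001], [-0.0, -0.001, -1.0]]
wrist_force: [-0.2, -0.1, -1.5]
gripper_width: 0.358
gripper_force: 30.0
```

{"fn": "drive_tool", "kwargs": {"rows": [[30, 0, 0, -10, 0, 0, 0], [30, 0, 0, -7, 0, 0, 0], [30, 0, 0, 0, 0, 0, 0], [30, 0, 0, -3, 0, 0, 0], [30, 0, 0, 0, 0, 0, 0]]}}

```text
time_s: 16.97
tcp_pos: [0.5762, 0.0024, 0.0125]
ee_rot: [[0.997, -0.075, 0.002], [-0.075, -0.997, 0.0], [0.002, -0.001, -1.0]]
wrist_force: [0.3, 0.2, -0.1]
gripper_width: 0.361
gripper_force: 30.0
```

{"fn": "drive_tool", "kwargs": {"rows": [[30, 0, 0, -1, 0, 0, 0], [30, 0, 0, 0, 0, 0, 0]]}}

```text
time_s: 17.13
tcp_pos: [0.576, 0.0023, 0.0115]
ee_rot: [[0.997, -0.075, 0.002], [-0.075, -0.997, 0.001], [0.002, -0.001, -1.0]]
wrist_force: [-0.3, -0.2, -1.6]
gripper_width: 0.356
gripper_force: 30.0
```

{"fn": "drive_tool", "kwargs": {"rows": [[30, 0, 0, -1, 0, 0, 0], [30, 0, 0, 0, 0, 0, 0]]}}

```text
time_s: 17.3
tcp_pos: [0.5762, 0.0022, 0.0107]
ee_rot: [[0.997, -0.075, 0.002], [-0.075, -0.997, 0.0], [0.002, -0.0, -1.0]]
wrist_force: [-1.0, 1.6, 3.4]
gripper_width: 0.359
gripper_force: 30.0
```

{"fn": "drive_tool", "kwargs": {"rows": [[30, 0, 0, -0.5, 0, 0, 0], [30, 0, 0, 0, 0, 0, 0]]}}

```text
time_s: 17.47
tcp_pos: [0.5764, 0.0022, 0.0106]
ee_rot: [[0.997, -0.075, 0.002], [-0.075, -0.997, 0.0], [0.002, -0.0, -1.0]]
wrist_force: [-0.9, 1.8, 7.4]
gripper_width: 0.354
gripper_force: 30.0
```

{"fn": "drive_tool", "kwargs": {"rows": [[60, 0, 0, 0, 0, 0, 0], [60, 0, 0, 0, 0, 0, 0], [60, 0, 0, 0, 0, 0, 0], [60, 0, 0, 0, 0, 0, 0], [60, 0, 0, 15, 0, 0, 0]]}}

```text
time_s: 17.88
tcp_pos: [0.5729, 0.0015, 0.0212]
ee_rot: [[0.997, -0.077, -0.007], [-0.077, -0.997, -0.001], [-0.007, 0.002, -1.0]]
wrist_force: [0.2, 0.4, 0.5]
gripper_width: 0.583
gripper_force: 0.0
```

{"fn": "drive_tool", "kwargs": {"rows": [[60, 0, 0, 35, 0, 0, 0], [60, 0, 0, 40, 0, 0, 0], [60, -3, -20, 20, 0, 0, 0], [60, -5, -35, 0, 0, 0, 0], [60, -6, -40, 0, 0, 0, 0]]}}

```text
time_s: 18.3
tcp_pos: [0.5628, -0.0927, 0.121]
ee_rot: [[0.997, -0.072, 0.005], [-0.072, -0.997, 0.001], [0.005, -0.001, -1.0]]
wrist_force: [-0.1, -0.8, -1.3]
gripper_width: 0.596
gripper_force: 0.0
```

{"fn": "drive_tool", "kwargs": {"rows": [[60, -6, -40, 0, 0, 0, 0], [60, -6, -40, 0, 0, 0, 0], [60, -6, -40, 0, 0, 0, 0], [60, -6, -40, 0, 0, 0, 0], [60, -6, -40, 0, 0, 0, 0]]}}

```text
time_s: 18.72
tcp_pos: [0.5306, -0.2948, 0.1187]
ee_rot: [[0.997, -0.076, -0.0], [-0.076, -0.997, 0.0], [-0.0, -0.0, -1.0]]
wrist_force: [0.5, -0.6, -0.1]
gripper_width: 0.597
gripper_force: 0.0
```

{"fn": "drive_tool", "kwargs": {"rows": [[60, -5, -35, 0, 0, 0, 0], [60, -3, -25, 0, 0, 0, 0], [60, -1, -12, 0, 0, 0, 0], [60, 0, 0, 0, 0, 0, 0]]}}

```text
time_s: 19.05
tcp_pos: [0.5215, -0.3674, 0.1181]
ee_rot: [[0.997, -0.079, -0.001], [-0.079, -0.997, 0.0], [-0.001, -0.0, -1.0]]
wrist_force: [-0.3, 0.5, 0.6]
gripper_width: 0.601
gripper_force: 0.0
```

Run:
```python
from h import *
s,c=look("ring",0.008,.025,0,tag="w8")
```

```text
tcp [ 0.5215 -0.3674  0.1181] ang 85.4
ring 0.73 [300. 198.] med [ 0.5229 -0.3599  0.0128] ztop 0.0144 circ mm ((522.1281127929688, -362.22442626953125), 19.132110595703125)
ring 0.52 [ 33. 118.] med [ 0.61   -0.1207  0.0089] ztop 0.0232 circ mm ((599.7667236328125, -104.53655242919922), 83.27851104736328)
```

View pics/w8.png

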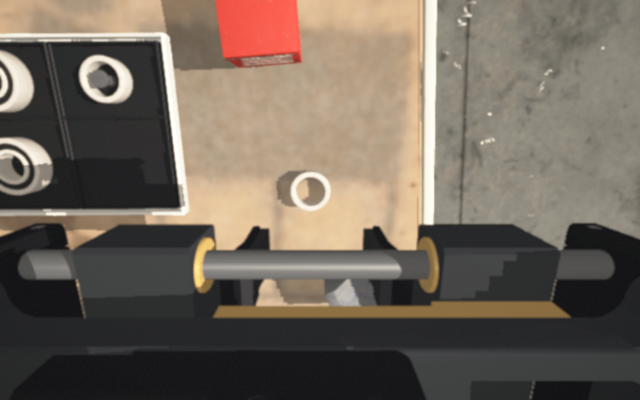

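The ring is at (522.1,-362.2) mm, at pixel (311,190), with clear space around it.

{"fn": "drive_tool", "kwargs": {"rows": [[65, -1, 3, -35, 0, 0, 0], [65, 0, 0, -35, 0, 0, 0], [65, 0, 0, -35, 0, 0, 0], [65, 0, 0, -18, 0, 0, 0], [65, 0, 0, -6, 0, 0, 0]]}}

```text
time_s: 19.57
tcp_pos: [0.5192, -0.359, -0.0139]
ee_rot: [[0.997, -0.074, -0.007], [-0.074, -0.997, 0.003], [-0.007, -0.003, -1.0]]
wrist_force: [0.2, 0.0, -0.3]
gripper_width: 0.648
gripper_force: 0.0
```

{"fn": "drive_tool", "kwargs": {"rows": [[65, 0, 0, -3, 0, 0, 0], [65, 0, 0, -2, 0, 0, 0], [35, 0, 0, 0, 0, 0, 0], [35, 0, 0, 0, 0, 0, 0], [35, 0, 0, 0, 0, 0, 0]]}}

```text
time_s: 19.98
tcp_pos: [0.5224, -0.3623, -0.0134]
ee_rot: [[0.997, -0.075, 0.003], [-0.075, -0.997, -0.001], [0.003, 0.001, -1.0]]
wrist_force: [0.6, -0.1, 0.6]
gripper_width: 0.507
gripper_force: 0.0
```

{"fn": "drive_tool", "kwargs": {"rows": [[35, 0, 0, 0, 0, 0, 0], [35, 0, 0, 0, 0, 0, 0], [35, 0, 0, 0, 0, 0, 0], [35, 0, 0, 0, 0, 0, 0]]}}

```text
time_s: 20.32
tcp_pos: [0.522, -0.3623, -0.0139]
ee_rot: [[0.997, -0.075, 0.002], [-0.075, -0.997, -0.001], [0.002, 0.001, -1.0]]
wrist_force: [-0.3, 1.6, 5.2]
gripper_width: 0.418
gripper_force: 30.0
```

{"fn": "drive_tool", "kwargs": {"rows": [[35, 0, 0, 20, 0, 0, 0], [35, 0, 0, 35, 0, 0, 0], [35, 3, 12, 35, 0, 0, 0], [35, 7, 30, 0, 0, 0, 0], [35, 9, 38, 0, 0, 0, 0]]}}

```text
time_s: 20.73
tcp_pos: [0.5416, -0.2834, 0.0774]
ee_rot: [[0.997, -0.08, 0.005], [-0.08, -0.997, -0.002], [0.006, 0.001, -1.0]]
wrist_force: [0.9, 0.4, -0.5]
gripper_width: 0.426
gripper_force: 30.0
```

{"fn": "drive_tool", "kwargs": {"rows": [[35, 9, 38, 0, 0, 0, 0], [35, 7, 34, 0, 0, 0, 0], [35, 5, 22, -5, 0, 0, 0], [35, 0, 0, -30, 0, 0, 0], [35, 0, 0, -25, 0, 0, 0]]}}

```text
time_s: 21.15
tcp_pos: [0.5625, -0.1863, 0.015]
ee_rot: [[0.997, -0.073, 0.003], [-0.073, -0.997, 0.0], [0.003, -0.0, -1.0]]
wrist_force: [-0.8, -0.9, -1.0]
gripper_width: 0.42
gripper_force: 30.0
```

{"fn": "drive_tool", "kwargs": {"rows": [[35, 0, 0, -10, 0, 0, 0], [35, 0, 0, -7, 0, 0, 0], [35, 0, 0, 0, 0, 0, 0], [35, 0, 0, -3, 0, 0, 0], [35, 0, 0, 0, 0, 0, 0]]}}

```text
time_s: 21.57
tcp_pos: [0.5621, -0.1885, -0.0043]
ee_rot: [[0.997, -0.076, 0.002], [-0.076, -0.997, -0.0], [0.002, 0.0, -1.0]]
wrist_force: [-0.4, -0.2, 0.5]
gripper_width: 0.419
gripper_force: 30.0
```

{"fn": "drive_tool", "kwargs": {"rows": [[35, 0, 0, -1, 0, 0, 0], [35, 0, 0, 0, 0, 0, 0]]}}

```text
time_s: 21.73
tcp_pos: [0.5619, -0.1883, -0.0052]
ee_rot: [[0.997, -0.076, 0.002], [-0.076, -0.997, -0.0], [0.002, 0.0, -1.0]]
wrist_force: [-0.2, -0.3, 0.2]
gripper_width: 0.426
gripper_force: 30.0
```

{"fn": "drive_tool", "kwargs": {"rows": [[35, 0, 0, -1, 0, 0, 0], [35, 0, 0, 0, 0, 0, 0]]}}

```text
time_s: 21.9
tcp_pos: [0.562, -0.1883, -0.0059]
ee_rot: [[0.997, -0.075, 0.002], [-0.075, -0.997, -0.0], [0.002, 0.0, -1.0]]
wrist_force: [-1.4, 0.5, 3.4]
gripper_width: 0.418
gripper_force: 30.0
```

{"fn": "drive_tool", "kwargs": {"rows": [[35, 0, 0, -0.5, 0, 0, 0], [35, 0, 0, 0, 0, 0, 0]]}}

```text
time_s: 22.07
tcp_pos: [0.562, -0.1883, -0.0059]
ee_rot: [[0.997, -0.075, 0.002], [-0.075, -0.997, -0.001], [0.002, 0.001, -1.0]]
wrist_force: [-2.3, -0.2, 6.9]
gripper_width: 0.426
gripper_force: 30.0
```

Contact again. Release to 58 %, lift, and back off towards the robot so the wrist camera can see the whole tray.

{"fn": "drive_tool", "kwargs": {"rows": [[58, 0, 0, 0, 0, 0, 0], [58, 0, 0, 0, 0, 0, 0], [58, 0, 0, 0, 0, 0, 0], [58, 0, 0, 0, 0, 0, 0], [58, 0, 0, 15, 0, 0, 0]]}}

```text
time_s: 22.48
tcp_pos: [0.5588, -0.1876, 0.0046]
ee_rot: [[0.997, -0.077, -0.007], [-0.077, -0.997, 0.001], [-0.007, -0.001, -1.0]]
wrist_force: [0.4, 0.2, -0.8]
gripper_width: 0.574
gripper_force: 0.0
```

{"fn": "drive_tool", "kwargs": {"rows": [[58, 0, 0, 40, 0, 0, 0], [58, 0, 0, 40, 0, 0, 0], [58, -15, 30, 30, 0, 0, 0], [58, -15, 35, 30, 0, 0, 0], [58, -15, 35, 30, 0, 0, 0]]}}

```text
time_s: 22.9
tcp_pos: [0.521, -0.0995, 0.1678]
ee_rot: [[0.997, -0.077, -0.0], [-0.077, -0.997, 0.0], [-0.0, -0.0, -1.0]]
wrist_force: [0.6, 0.5, -0.5]
gripper_width: 0.581
gripper_force: 0.0
```

{"fn": "drive_tool", "kwargs": {"rows": [[58, -15, 35, 20, 0, 0, 0], [58, -15, 20, 0, 0, 0, 0], [58, 0, 0, 0, 0, 0, 0], [58, 0, 0, 0, 0, 0, 0], [58, 0, 0, 0, 0, 0, 0]]}}

```text
time_s: 23.32
tcp_pos: [0.4923, -0.0463, 0.1859]
ee_rot: [[0.997, -0.075, -0.0], [-0.075, -0.997, -0.0], [-0.0, 0.0, -1.0]]
wrist_force: [-0.0, -0.9, -0.4]
gripper_width: 0.584
gripper_force: 0.0
```

Run:
```python
from h import *
s=sense();c=capture("wrist");save(c,"w9")
P=pts(c,np.ones((400,640),bool),s);print(s["tcp_pos"])
for n,h,cx,cy,r in (("gear",.028,.5832,.098,.04),("collet",.055,.5761,.0022,.035),("bearing",.023,.5692,-.093,.038),("ring",.021,.5621,-.1886,.032)):
  for dx,dy in ((0,0),(.0738,-.0054)):
    Q=P[(P[:,2]>h-.004)&(P[:,2]<h+.005)&(np.hypot(P[:,0]-cx-dx,P[:,1]-cy-dy)<r)]
    if len(Q)>9:
        o,rr=cv2.minEnclosingCircle(Q[:,:2].astype(np.float32)*1000)
        print(n,len(Q),np.round(o,1),round(rr,1),"z",np.round(np.median(Q[:,2]),4),"off pocket",np.round(np.array(o)-1000*np.array([cx+dx,cy+dy]),1))
```

```text
[ 0.49226872 -0.04625966  0.18594622]
gear 688 [582.9  97.4] 17.4 z 0.0287 off pocket [-0.3 -0.6]
gear 975 [657.   93.2] 17.5 z 0.0289 off pocket [0.  0.6]
collet 683 [575.4   2. ] 16.1 z 0.0552 off pocket [-0.7 -0.2]
collet 992 [649.6  -2.9] 16.1 z 0.0556 off pocket [-0.3  0.3]
bearing 1466 [568.7 -93.7] 26.0 z 0.0227 off pocket [-0.5 -0.7]
bearing 1945 [642.9 -98.3] 26.2 z 0.0229 off pocket [-0.1  0.1]
ring 498 [ 561.5 -188.9] 19.3 z 0.0212 off pocket [-0.6 -0.3]
ring 753 [ 635.7 -194.1] 19.5 z 0.0214 off pocket [-0.2 -0.1]
```

View pics/w9.png

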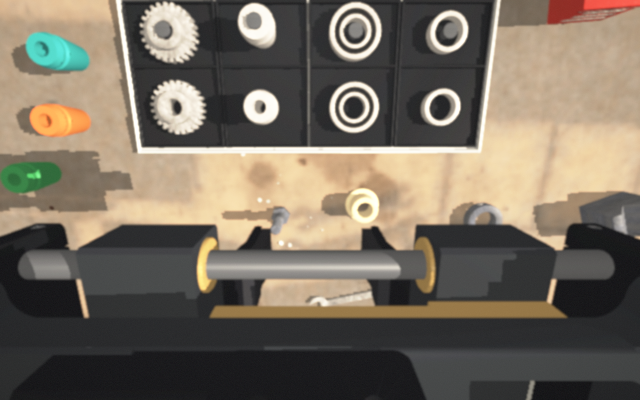

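All four parts lie in front of their samples: gear (177,105), collet (261,107), bearing (354,107), ring (440,107). Each is within 1 mm of its pocket centre and level with its sample. The bush and the collar have not been moved.

```bash
python3 -c "
from station import finish_job; print(finish_job())"
```

```text
the job is handed in; nothing more can be done
None
```

The spindle kit is made up and handed in: gear, collet, bearing and ring were each set down in the pocket in front of their sample, within 1 mm of its centre and at the sample's height by the last wrist view, with the bush, the collar and the coloured look-alikes left alone, in about 23 s.

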